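# Enter the code, free both catches and hold the treat locker's gate wide open

### The job

Unlock the treat locker by the door: before touching the catches, press the code pad's green, then red, then yellow key fully down, one at a time. Then squeeze the two tabs of the orange catch fully together, and after it those of the blue catch (they stay in), and swing the gate (the purple knob is its handle) past the detent until it stands about square to the locker's front. Finish while still holding the gate wide open there (its spring would pull it back), and leave the other things where they are.

Things in the scene. Friction and masses are not known exactly. Their poses are not given: they have to be found in the camera images.
- locker: Pale grey treat locker fixed to the board, 200 deep (x), 300 wide (y), roof 150 mm high, front closed by a steel wire gate hinged at its left end (y = +120 mm). Origin: at board level under the middle of its front edge; x points from the front into the locker, y to the left for someone facing the front. Turned up to 0.2 rad about z.
- gate (a joint): Gate opening, rad: 0 shut, up to 1.75, swinging out towards the robot, clockwise from above. Locked until all four catch tabs are in 8 mm or more. A detent between 0.4 and 1.0 rad must be swung past (about 5 N at the knob). A spring pulls it shut with 1 to 3 N at the knob; let go wide open, it falls back to about 1 rad or less. About square to the front: 1.3 rad or more.
- gate_hinge (a point): Point on the gate's vertical hinge axis, at the height of the gate's top (150 mm). The gate is 240 mm wide, 10 mm thick; its middle plane lies 9 mm in front of the locker's front.
- gate_knob (a point): Centre of the top of the purple upright round knob on the gate's top rail: diameter 18 mm, standing 60 mm above the gate's top, 125 mm from the hinge axis. Moves with the gate; grasped from above. Being round, it can turn in the grip.
- catch_orange_mid (a point): Orange squeeze catch on the roof: point midway between its two tabs, at the height of their tops, 42 mm above the roof. Tabs: upright plates 24 (locker x) by 6 mm, 6 to 42 mm above the roof, to the left and right (locker y): 54 mm over their outer faces when out, 30 mm fully in. Black base plate 4 mm thick below. Its hooks reach forward over the gate, 2 to 16 mm above the roof.
- catch_blue_mid (a point): The same for the catch with blue tabs. The two catches stand 130 mm apart along locker y, 49 mm behind the gate's middle plane; which is left and which right varies.
- catch_orange_left (a joint): Travel of the orange catch's left (+y) tab towards the other, m: 0 out, 0.012 fully in. Takes about 3 N and stays where it is left.
- catch_orange_right (a joint): The same for the orange right (-y) tab.
- catch_blue_left (a joint): The same for the blue left tab.
- catch_blue_right (a joint): The same for the blue right tab.
- pad: Grey code pad fixed to the board, 75 by 175 by 16 mm, with three round keys in a row along its y axis, 55 mm apart; which key is where varies. Origin: centre of its underside.
- key_green_top (a point): Centre of the top face of the green round key, diameter 28 mm, about 38 mm above the board.
- key_green (a joint): Travel of the green key, m: 0 up, 0.006 fully down (springs back); counts as down beyond 0.004. Fully down takes about 5 N.
- key_red_top (a point): Centre of the top face of the red round key, diameter 28 mm, about 38 mm above the board.
- key_red (a joint): Travel of the red key, m: 0 up, 0.006 fully down (springs back); counts as down beyond 0.004. Fully down takes about 5 N.
- key_yellow_top (a point): Centre of the top face of the yellow round key, diameter 28 mm, about 38 mm above the board.
- key_yellow (a joint): Travel of the yellow key, m: 0 up, 0.006 fully down (springs back); counts as down beyond 0.004. Fully down takes about 5 N.
- canister: Bystander, loose: stainless treat canister, 88 mm across, 122 mm tall. Leave it alone. Origin: middle of its underside.
- flashlight: Bystander, loose: white plastic flashlight lying down, 128 mm long. Leave it alone. Origin: middle of its underside.
- chew_bone: Bystander, loose: coral hard silicone chew bone, 116 mm long. Leave it alone. Origin: middle of its underside.
- carabiner: Bystander, loose: aluminium carabiner lying flat, 85 mm long. Leave it alone. Origin: middle of its underside.
- water_bowl: Bystander, loose: steel bowl, 120 mm across. Leave it alone. Origin: middle of its underside.
- spray: Bystander, loose: white spray bottle, 56 mm across, 150 mm tall. Leave it alone. Origin: middle of its underside.
- brush: Bystander, loose: blue grooming brush, 170 mm long. Leave it alone. Origin: middle of its underside.

How it is judged:
By the outcome, as a careful person would: the job done as asked, in the order asked, and still so for the second after the job is handed in, while the arm keeps its last pose, push and grip.
It also fails if it takes over 67 s, if anything falls off the work surface, if the arm or the gripper's body presses on something with over 40 N, if the wrist force passes 120 N, or if a joint passes its speed limit or range.

### The arm

A 6-joint arm with a two-finger parallel gripper is mounted at the origin on the work surface. World frame = base frame: x ahead of the robot, y to its left, z up, the work surface at z = 0. Lengths are in m, angles in rad, forces in N, time in s.
With the tool pointing down it reaches from about 0.425 to 0.95 m from the base axis. Payload 14.7 kg.
Tool frame: the origin (TCP) lies midway between the tips of the shut fingers; the grasp point (between the pads) lies 19 mm behind it (arm.grip_depth is the distance from the TCP to the grasp point, in m); z points along the fingers, y is the line along which they close (so a half turn about z gives the same grasp; the last joint's range is limited). The gripper opens to 85 mm and grips with 20 to 120 N. Pads are 22 mm wide; open, the fingers measure 114 mm over their backs; the gripper's body (76 mm by 85 mm) begins 54 mm behind the grasp point. The pads swing forward as they close: fully open they stand 13 mm farther back than shut.
Start: joints at [-1.208, 0.48, 1.596, -0, 1.065, -0.047], TCP at [0.259, -0.596, 0.231] pointing down, gripper open.
Joint ranges: [-2.75, 2.75], [-0.82, 2.05], [0.23, 2.67], [-1.56, 4.7], [0.09, 2.69], [-2.92, 2.92]. Speed limits (rad/s): [1.89, 1.89, 2.39, 3.01, 3.01, 3.01].

### API

Orientations are given as a 3x3 rotation matrix whose columns are the frame's x, y, z axes.
In Python, from bench import arm gives the robot as it stands.
- The arm moves only by the tool send_rows, never from a script. Its argument "rows" is text: rows parted by semicolons, each of 7 numbers parted by spaces: the shift along the tool's x, y, z in m, then the turn, a rotation vector about the tool's x, y, z in degrees, then the opening, from 0 (shut) to 1 (fully open). A call has 1 to 8 rows; each row is the pose to reach, as a shift and turn from the pose commanded when the call began, along the tool's axes at that moment; what a row does not reach only later rows make up. A row lasts 1/8 s, in which the tool goes at most 62.5 mm and 10.7 degrees, less where a joint would pass 70% of its speed; a pose out of reach is approached as far as the arm can. A call with a gripper value outside its range is refused whole. The fingers move at their own pace and stop on an object; "newtons" is the grip in N (left out, the last holds). Time passes only in rows, so rows that repeat a pose let the fingers close. It gives the time, the measured TCP pose, the force, the opening and the grip force at its end, in the units of the state.
- arm.observe(): the state, without advancing time (a new reading comes with each control period).
- arm.snapshot(name): name is "side" or "top"; returns a dict with "pixels" (420x560x3 uint8, red, green, blue), "fx", "fy", "cx", "cy" (pixels), "D" ([k1, k2, p1, p2, k3] as OpenCV has them; the pictures are not rectified), "cam_to_world" (4x4, takes a point from camera to world coordinates). Camera axes: x right, y up, looking along -z (the intrinsics and any distortion apply to the point x, -y, -z); pixel columns grow to the right and rows downward; lengths in m; the calibration is good to about 2 mm. A picture is of the moment at which its call begins. There is no depth.
- arm.close_job(): hands the job in; it is judged then, once.
Trained networks look in the newest picture that a camera, given by its name, has taken for a name from the list of things; names that differ only in an ending like _2 or _b are one class to them, and where a whole thing is asked for, a point or a joint stands for the part that bears it (a point fixed in the world has none). Each returns a list of dicts, best first, with "conf" (0 to 1); they miss things now and then, are a little off and sometimes report something else, mostly with a low value. They report only what shows in the picture. A call takes as long as a camera call.
- arm.trace(query, camera): "pixels" (420x560 bool, what is visible of it) and "box" ([left, top, right, bottom] in pixels, round what is visible of it).
- arm.tip_of(query, camera): "xy" ([column, row] in pixels: a listed point, or the origin of a listed thing).
The state is a dict: "time_s": time; "q": joint angles; "joint_velocities": joint speeds; "tau": joint torques, N m; "position": TCP position; "orientation": TCP orientation; "force": force on the tool from outside, world axes, zero at the start; "ft_torque": the same for the moment, N m; "opening": finger opening in m; "gripper_force": force on a finger pad.
Only numpy, scipy, OpenCV 4.12 (cv2) and the standard library are available. Lean on these libraries where they do the work, as an engineer would, in place of code of your own. Each camera call takes 0.05 s, during which the arm holds its last target. There are 200 camera calls.

## Working session

There is one attempt and no reset: what is moved stays moved. The work goes in short steps, Python scripts to look and compute and a tool call to move; the robot and the scene stay as the last step left them, time stands still between calls to the robot, and variables do not carry over. Pictures are saved under pics/ and viewed, at most 10 in all, crops included, and the job is handed in when it is done.

Besides the shell and the picture viewer there is one more tool, called after "Request:" in YAML: its name, and indented under it one key for each argument. send_rows: Moves the arm, as the interface text tells. Its arguments: {"type":"object","properties":{"rows":{"type":"string"},"newtons":{"type":"number"}},"required":["rows"]}

```bash
mkdir -p pics
cat > h.py <<'E'
import numpy as np, cv2
from bench import arm
def ray(s,uv):
    K=np.array([[s['fx'],0,s['cx']],[0,s['fy'],s['cy']],[0,0,1.]])
    p=cv2.undistortPoints(np.array([[uv]],float),K,np.array(s['D'],float))[0,0]
    T=np.array(s['cam_to_world']); d=T[:3,:3]@np.array([p[0],-p[1],-1]); return T[:3,3],d/np.linalg.norm(d)
def at_z(s,uv,z):
    o,d=ray(s,uv); return o+d*(z-o[2])/d[2]
def tri(rs):
    A=0;b=0
    for o,d in rs:
        P=np.eye(3)-np.outer(d,d);A=A+P;b=b+P@o
    x=np.linalg.solve(A,b); return x,[np.linalg.norm((np.eye(3)-np.outer(d,d))@(x-o)) for o,d in rs]
def proj(s,X):
    T=np.linalg.inv(np.array(s['cam_to_world'])); p=T[:3,:3]@X+T[:3,3]
    K=np.array([[s['fx'],0,s['cx']],[0,s['fy'],s['cy']],[0,0,1.]])
    return cv2.projectPoints(np.array([[p[0],-p[1],-p[2]]]),np.zeros(3),np.zeros(3),K,np.array(s['D'],float))[0][0,0]
E
python3 - <<'E'
from h import *
np.set_printoptions(precision=4,suppress=True)
S={n:arm.snapshot(n) for n in('side','top')}
for n in S:
    cv2.imwrite(f'pics/{n}0.png',S[n]['pixels'][:,:,::-1]); print(n,np.array(S[n]['cam_to_world'])[:3,3])
for q in ['locker','gate_hinge','gate_knob','catch_orange_mid','catch_blue_mid','pad','key_green_top','key_red_top','key_yellow_top','canister','spray','water_bowl','brush','flashlight','chew_bone','carabiner']:
    r=[];t=[]
    for n in S:
        l=arm.tip_of(q,n); t.append([(np.round(d['xy'],1).tolist(),round(d['conf'],2)) for d in l[:2]])
        if l:r.append(ray(S[n],l[0]['xy']))
    print(q,t,*(tri(r) if len(r)==2 else ['-']))
E
```

```text
side [ 0.3616 -1.134   0.9279]
top [ 0.2999 -0.006   1.2927]
locker [[([309.5, 224.2], 0.88)], [([252.5, 178.4], 0.84)]] [0.6019 0.0922 0.0054] [np.float64(0.0006878144273363801), np.float64(0.0006878144273364279)]
gate_hinge [[([311.4, 174.9], 0.8), ([289.3, 314.8], 0.34)], [([204.3, 162.1], 0.6)]] [0.6261 0.2253 0.1353] [np.float64(0.005934986973204264), np.float64(0.005934986973204634)]
gate_knob [[([291.3, 313.2], 0.56), ([308.2, 173.2], 0.5)], [([246.1, 168.0], 0.63)]] [ 0.6418  0.1351 -0.4568] [np.float64(0.11262096905964404), np.float64(0.11262096905964396)]
catch_orange_mid [[([320.5, 168.7], 0.44)], [([226.1, 146.0], 0.63), ([208.0, 161.2], 0.15)]] [0.649  0.1525 0.2013] [np.float64(0.0008332681670481368), np.float64(0.0008332681670481534)]
catch_blue_mid [[([322.6, 191.8], 0.53)], [([271.9, 153.8], 0.87)]] [0.6307 0.0247 0.1852] [np.float64(0.00048266532845472274), np.float64(0.0004826653284546443)]
pad [[([287.8, 315.0], 0.93), ([346.5, 348.8], 0.68)], [([373.5, 222.9], 0.57)]] [ 0.4633 -0.3006 -0.0213] [np.float64(0.0034067936322667385), np.float64(0.003406793632266929)]

[... 826 characters left out ...]
2, 150.6], 0.93)]] [ 0.7028 -0.2991 -0.0266] [np.float64(0.001906565818719103), np.float64(0.001906565818719117)]
brush [[([231.6, 189.8], 0.81)], [([157.2, 266.4], 0.86), ([398.8, 224.8], 0.41)]] [ 0.3205  0.3916 -0.0014] [np.float64(0.00340327330298479), np.float64(0.003403273302984626)]
flashlight [[([268.4, 181.4], 0.62)], [([144.2, 214.0], 0.59)]] [ 0.4852  0.444  -0.0058] [np.float64(0.00012851667537015427), np.float64(0.0001285166753702672)]
chew_bone [[([349.6, 347.4], 0.95)], [([418.9, 173.5], 0.93), ([154.9, 176.8], 0.3)]] [ 0.6146 -0.4491 -0.0002] [np.float64(0.004791984893903391), np.float64(0.004791984893903379)]
carabiner [[([232.2, 346.9], 0.61), ([368.5, 306.0], 0.41)], []] -
```

Run:
```python
import cv2
a=cv2.imread('pics/side0.png')[130:370,200:420];b=cv2.imread('pics/top0.png')[110:270,140:440]
cv2.imwrite('pics/s1.png',cv2.resize(a,None,fx=2.5,fy=2.5,interpolation=3))
cv2.imwrite('pics/t1.png',cv2.resize(b,None,fx=2.6,fy=2.6,interpolation=3))
```

```text
(no output)
```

View pics/s1.png

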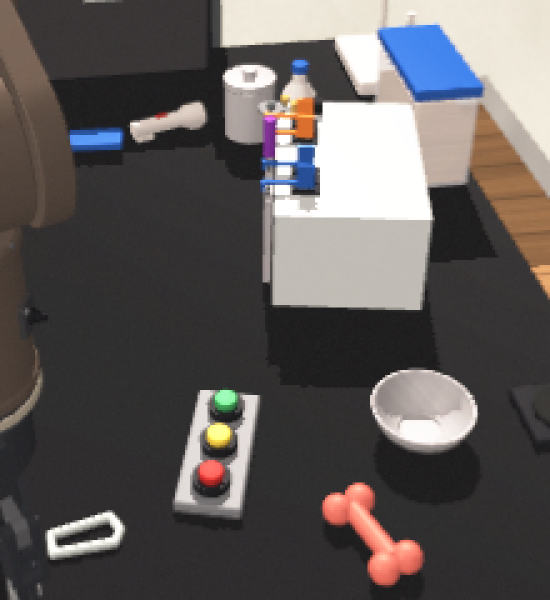

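View pics/t1.png

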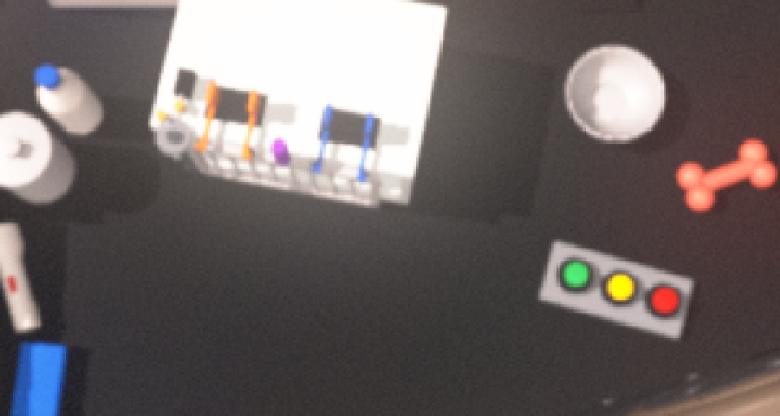

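The pictures show green, yellow, red from left to right on the pad (top view about 361,215 / 379,220 / 395,225). The orange catch is left, the blue one right, and the purple knob sits between them (top view about 248,168; side about 308,175). Next I fit the poses using the known geometry.

Run:
```python
from h import *
from scipy.optimize import least_squares
np.set_printoptions(precision=4,suppress=True)
S={n:arm.snapshot(n) for n in('side','top')}
R=lambda a:np.array([[np.cos(a),-np.sin(a)],[np.sin(a),np.cos(a)]])
names=['locker','gate_hinge','gate_knob','catch_orange_mid','catch_blue_mid']
keys=['key_green_top','key_yellow_top','key_red_top']
ref={'locker':[(309.5,224.2),(252.5,178.4)],'gate_hinge':[(311.4,174.9),(204.3,162.1)],'gate_knob':[(308.2,173.2),(247,168)],'catch_orange_mid':[(320.5,168.7),(226.1,146)],'catch_blue_mid':[(322.6,191.8),(271.9,153.8)],
'key_green_top':[(289.5,290),(360.5,214.8)],'key_yellow_top':[(286.5,303),(380,220)],'key_red_top':[(284,318),(396,225.5)]}
obs=[]
for q in names+keys:
    for i,n in enumerate(S):
        obs.append((q,n,ref[q][i]))
        for d in arm.tip_of(q,n):
            if np.hypot(*(np.array(d['xy'])-ref[q][i]))<6: obs.append((q,n,d['xy']))
def pts(p):
    x,y,a,c,px,py,pa,pz=p
    L={'locker':(0,0,0),'gate_hinge':(-.009,.12,.15),'gate_knob':(-.009,-.005,.21),'catch_orange_mid':(.04,c+.065,.192),'catch_blue_mid':(.04,c-.065,.192)}
    o={k:np.r_[R(a)@v[:2]+[x,y],v[2]] for k,v in L.items()}
    for i,k in enumerate(keys): o[k]=np.r_[R(pa)@[0,.055*(1-i)]+[px,py],pz]
    return o
def f(p):
    P=pts(p); return np.concatenate([proj(S[n],P[q])-uv for q,n,uv in obs])
r=least_squares(f,[.6,.09,-.14,0,.46,-.3,-.2,.038],loss='soft_l1',x_scale=.01)
print(r.x)
P=pts(r.x)
for q in P: print(q,P[q])
for (q,n,uv),e in zip(obs,f(r.x).reshape(-1,2)): print(q,n,e)
print(arm.observe()['orientation'],S['top']['fx'])
```

```text
[ 0.6013  0.0965 -0.1975  0.0002  0.4618 -0.3054 -0.264   0.0345]
locker [0.6013 0.0965 0.    ]
gate_hinge [0.616  0.2159 0.15  ]
gate_knob [0.5915 0.0933 0.21  ]
catch_orange_mid [0.6533 0.1525 0.192 ]
catch_blue_mid [0.6278 0.025  0.192 ]
key_green_top [ 0.4762 -0.2523  0.0345]
key_yellow_top [ 0.4618 -0.3054  0.0345]
key_red_top [ 0.4475 -0.3585  0.0345]
locker side [-0.5736  0.5752]
locker side [-1.1736 -0.1248]
locker top [-1.1734  0.352 ]
locker top [1.7266 1.652 ]
gate_hinge side [-3.6602 -1.5148]
gate_hinge side [-1.8602 -2.8148]
gate_hinge top [ 2.1965 -0.0195]
gate_hinge top [-0.0035 -1.0195]
gate_knob side [-0.9218  2.9335]
gate_knob side [0.7782 1.9335]
gate_knob top [-0.3785 -3.1551]
gate_knob top [-0.7785 -1.3551]
catch_orange_mid side [0.8589 2.2536]
catch_orange_mid side [ 0.3589 -0.4464]
catch_orange_mid top [ 0.4849 -0.7376]
catch_orange_mid top [1.3849 0.8624]
catch_blue_mid side [-0.9676 -1.6589]
catch_blue_mid side [ 0.8324 -3.2589]
catch_blue_mid top [-0.1671  0.1546]
catch_blue_mid top [-0.4671 -0.3454]
key_green_top side [-0.9966 -0.9057]
key_green_top side [ 2.5034 -0.1057]
key_green_top top [1.3018 0.728 ]
key_green_top top [-0.8982 -0.572 ]
key_yellow_top side [-0.4022  0.0768]
key_yellow_top side [-0.9022  4.2768]
key_yellow_top top [-0.9877  0.1288]
key_yellow_top top [ 2.3123 -2.6712]
key_red_top side [-0.4999  0.1839]
key_red_top side [-0.8999 -0.1161]
key_red_top top [ 0.2697 -0.7563]
key_red_top top [-0.8303 -2.0563]
[[ 0.9172  0.3984 -0.    ]
 [ 0.3984 -0.9172  0.    ]
 [ 0.     -0.     -1.    ]] 407.0934764788424
```

```bash
cat >> h.py <<'E'
def go(*targets,yaw=None):
    "tool-axis shifts from the present pose to world targets (m), and turn about tool z (deg) to set the tool y heading (deg, mod 180)"
    s=arm.observe(); Rt=np.array(s['orientation']); p=np.array(s['position'])
    print('t',round(s['time_s'],2),'p',np.round(p,4),'f',np.round(s['force'],1),'q',np.round(s['q'],2))
    h=np.degrees(np.arctan2(Rt[1,1],Rt[0,1])); print('y heading',round(h,1),'' if yaw is None else 'turn %.1f'%(-((yaw-h+90)%180-90)))
    for t in targets: print(np.round(1000*Rt.T@(np.array(t)-p),1),'mm')
E
python3 - <<'E'
from h import *
go((.4762,-.2523,.07),(.4762,-.2523,.03),(.4618,-.3054,.07),(.4475,-.3585,.07),yaw=-100)
E
```

```text
t 2.6 p [ 0.259  -0.5962  0.2313] f [-0.2  0.2  0.4] q [-1.21  0.48  1.6   0.    1.07 -0.05]
y heading -66.5 turn 33.5
[ 336.2 -228.9  161.3] mm
[ 336.2 -228.9  201.3] mm
[ 301.9 -185.9  161.3] mm
[ 267.6 -142.9  161.3] mm
```

Request:
send_rows:
  rows: "0.05 -0.034 0.02 0 0 0 0; 0.1 -0.068 0.045 0 0 0 0; 0.15 -0.102 0.07 0 0 0 0; 0.2 -0.136 0.095 0 0 0 0; 0.25 -0.17 0.115 0 0 0 0; 0.3 -0.204 0.135 0 0 0 0; 0.336 -0.229 0.15 0 0 0 0; 0.336 -0.229 0.161 0 0 0 0"
  newtons: 30

```text
time_s: 3.6
position: [0.4773, -0.2491, 0.0695]
orientation: [[0.915, 0.402, -0.0], [0.402, -0.915, 0.001], [-0.0, -0.001, -1.0]]
force: [-0.8, -0.4, 0.3]
opening: 0.0003
gripper_force: 0.0
```

Run:
```python
from h import *
go((.4762,-.2523,.07),(.4762,-.2523,.031),yaw=-100)
S=arm.snapshot('side'); cv2.imwrite('pics/s2.png',cv2.resize(S['pixels'][220:360,200:400,::-1],None,fx=4,fy=4,interpolation=3))
```

```text
t 3.6 p [ 0.4773 -0.2491  0.0695] f [-0.8 -0.4  0.3] q [-0.54  0.55  1.99  0.    0.6   0.62]
y heading -66.3 turn 33.7
[-2.3  2.5 -0.5] mm
[-2.3  2.5 38.5] mm
```

View pics/s2.png

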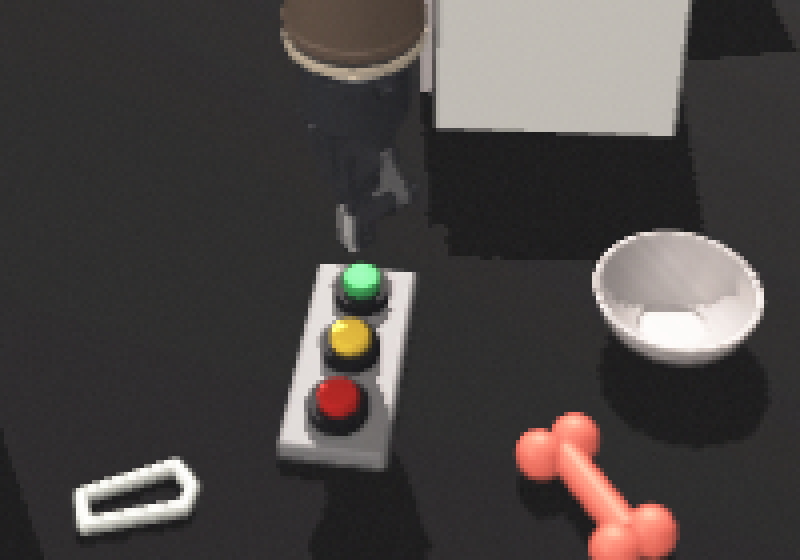

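The tip stands just above the green key (crop 352,250 above 362,278); now I press it.

Request:
send_rows:
  rows: "0 0 0.02 0 0 0 0; 0 0 0.03 0 0 0 0; 0 0 0.034 0 0 0 0; 0 0 0.037 0 0 0 0; 0 0 0.037 0 0 0 0; 0 0 0.037 0 0 0 0"

```text
time_s: 4.4
position: [0.4761, -0.2525, 0.0337]
orientation: [[0.917, 0.398, 0.001], [0.398, -0.917, -0.0], [0.0, 0.001, -1.0]]
force: [-2.4, -1.8, 4.0]
opening: -0.0002
gripper_force: 1.9
```

Request:
send_rows:
  rows: "0 0 0.002 0 0 0 0; 0 0 0.004 0 0 0 0; 0 0 0.006 0 0 0 0; 0 0 0.006 0 0 0 0"

```text
time_s: 4.9
position: [0.4764, -0.2527, 0.0307]
orientation: [[0.917, 0.399, 0.002], [0.399, -0.917, -0.001], [0.001, 0.002, -1.0]]
force: [-18.9, 3.9, 81.0]
opening: 0.0005
gripper_force: 40.7
```

Request:
send_rows:
  rows: "0 0 -0.02 0 0 0 0; 0 0 -0.043 0 0 0 0; -0.034 0.043 -0.043 0 0 0 0; -0.0685 0.086 -0.043 0 0 0 0; -0.0685 0.086 -0.02 0 0 0 0; -0.0685 0.086 -0.01 0 0 0 0; -0.0685 0.086 -0.006 0 0 0 0; -0.0685 0.086 -0.006 0 0 0 0"

```text
time_s: 5.9
position: [0.4474, -0.3577, 0.0334]
orientation: [[0.917, 0.399, -0.001], [0.399, -0.917, 0.0], [-0.0, -0.001, -1.0]]
force: [-3.0, 0.6, 4.8]
opening: -0.0001
gripper_force: 2.0
```

Request:
send_rows:
  rows: "0 0 0.001 0 0 0 0; 0 0 0.002 0 0 0 0; 0 0 0.0025 0 0 0 0; 0 0 0.0025 0 0 0 0"

```text
time_s: 6.4
position: [0.4477, -0.3581, 0.0318]
orientation: [[0.917, 0.399, 0.001], [0.399, -0.917, -0.0], [0.0, 0.0, -1.0]]
force: [-3.3, 6.0, 20.5]
opening: 0.0002
gripper_force: 9.9
```

Request:
send_rows:
  rows: "0 0 -0.02 0 0 0 0; 0 0 -0.04 0 0 0 0; 0.0345 -0.043 -0.04 0 0 0 0; 0.0345 -0.043 -0.02 0 0 0 0; 0.0345 -0.043 -0.006 0 0 0 0; 0.0345 -0.043 -0.001 0 0 0 0; 0.0345 -0.043 0 0 0 0 0; 0.0345 -0.043 0 0 0 0 0"

```text
time_s: 7.4
position: [0.4619, -0.3055, 0.0317]
orientation: [[0.918, 0.397, 0.0], [0.397, -0.918, 0.0], [0.0, -0.0, -1.0]]
force: [-2.1, 8.6, 23.3]
opening: 0.0002
gripper_force: 11.2
```

Request:
send_rows:
  rows: "0 0 -0.06 0 0 0 0; 0 0 -0.12 0 0 0 0.3; 0.02 -0.025 -0.17 0 0 8 1; 0.05 -0.065 -0.21 0 0 16 1; 0.075 -0.1 -0.25 0 0 24 1; 0.097 -0.127 -0.28 0 0 33 1; 0.097 -0.127 -0.28 0 0 33 1"

```text
time_s: 8.28
position: [0.5018, -0.1491, 0.3134]
orientation: [[0.986, -0.166, 0.004], [-0.166, -0.986, -0.001], [0.004, 0.0, -1.0]]
force: [0.3, 0.1, -0.3]
opening: 0.0853
gripper_force: 0.0
```

```bash
cat > fit.py <<'E'
from h import *
from scipy.optimize import least_squares
np.set_printoptions(precision=4,suppress=True)
R=lambda a:np.array([[np.cos(a),-np.sin(a)],[np.sin(a),np.cos(a)]])
ref={'locker':[(309.5,224.2),(252.5,178.4)],'gate_hinge':[(311,174.9),(204.3,162.1)],'gate_knob':[(308.2,173.2),(247,168)],'catch_orange_mid':[(320.5,168.7),(226.1,146)],'catch_blue_mid':[(322.6,191.8),(271.9,153.8)]}
L=lambda c:{'locker':(0,0,0),'gate_hinge':(-.009,.12,.15),'gate_knob':(-.009,-.005,.21),'catch_orange_mid':(.04,c+.065,.192),'catch_blue_mid':(.04,c-.065,.192)}
obs=[];raw={}
for k in range(3):
  for i,n in enumerate(('side','top')):
    s=arm.snapshot(n)
    for q in ref:
        for d in arm.tip_of(q,n):
            if np.hypot(*(np.array(d['xy'])-ref[q][i]))<7: obs.append((q,s,d['xy'])); raw.setdefault((q,n),[]).append(d['xy'])
    cv2.imwrite(f'pics/{n}_fit.png',s['pixels'][:,:,::-1])
    if n=='side': S=s
    else: Tp=s
def pts(p):
    return {k:np.r_[R(p[2])@v[:2]+p[:2],v[2]] for k,v in L(p[3]).items()}
f=lambda p:np.concatenate([proj(s,pts(p)[q])-uv for q,s,uv in obs])
r=least_squares(f,[.6,.09,-.14,0],loss='soft_l1',x_scale=.01)
cov=np.linalg.inv(r.jac.T@r.jac)*2*r.cost/len(obs); print(r.x,np.sqrt(np.diag(cov)))
P=pts(r.x)
for q in P:
    print(q,P[q])
    for n,s in (('side',S),('top',Tp)):
        if (q,n) in raw: print('  ',n,len(raw[q,n]),'mean',np.mean(raw[q,n],0),'std',np.std(raw[q,n],0),'fit',proj(s,P[q]))
go(P['catch_orange_mid'],yaw=90+np.degrees(r.x[2]))
E
python3 fit.py
python3 - <<'E'
import cv2
a=cv2.imread('pics/top_fit.png')[125:205,190:300]
cv2.imwrite('pics/t3.png',cv2.resize(a,None,fx=7,fy=7,interpolation=3))
E
```

```text
[ 0.6002  0.097  -0.1833  0.0006] [0.0019 0.0024 0.0268 0.0044]
locker [0.6002 0.097  0.    ]
   side 3 mean [309.1333 225.7667] std [1.0209 0.419 ] fit [308.6292 224.7197]
   top 3 mean [251.     178.7667] std [0.4899 1.1671] fit [251.1666 179.0587]
gate_hinge [0.6133 0.2166 0.15  ]
   side 3 mean [307.1667 174.2667] std [0.4497 1.1025] fit [306.9867 173.3511]
   top 3 mean [205.1667 162.5333] std [2.0155 1.9328] fit [206.2237 162.991 ]
gate_knob [0.5905 0.0937 0.21  ]
   side 3 mean [309.1 175.1] std [1.3638 0.7789] fit [306.9769 176.1033]
   top 3 mean [246.6667 167.3   ] std [0.7409 1.4967] fit [246.4821 165.1905]
catch_orange_mid [0.6515 0.1542 0.192 ]
   side 3 mean [320.3 170.4] std [1.1576 0.9274] fit [320.7815 170.7605]
   top 3 mean [226.7    145.5333] std [1.9442 1.5755] fit [225.9634 145.8581]
catch_blue_mid [0.6278 0.0264 0.192 ]
   side 3 mean [322.3    194.6667] std [1.2028 0.2625] fit [321.5722 189.9255]
   top 2 mean [270.25 154.6 ] std [0.35 0.3 ] fit [271.2475 153.9272]
t 10.07 p [ 0.5003 -0.1501  0.3108] f [ 0.1 -0.3  0.5] q [-0.35  0.22  1.78  0.    1.14  1.39]
y heading -99.5 turn 1.0
[  98.8 -325.2  118.8] mm
```

View pics/t3.png

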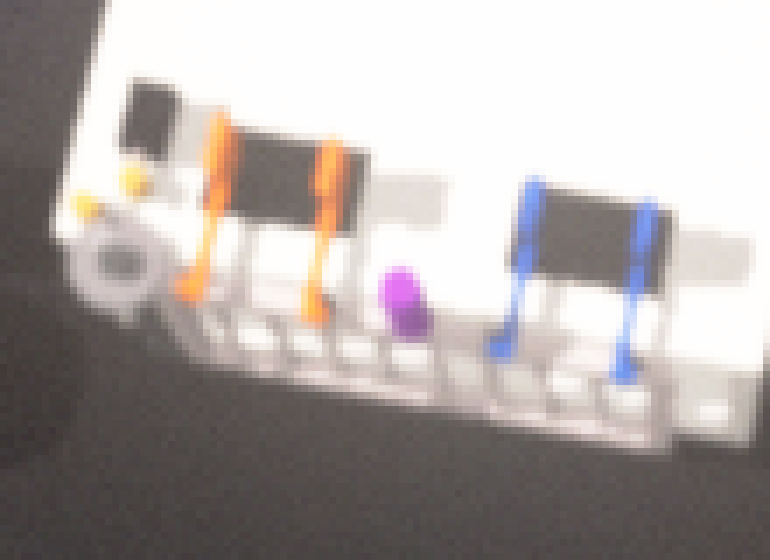

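The crop shows the orange tabs at about (222,145) and (331,168), the blue tabs at (535,200) and (648,220), and the knob top at (400,285). I refine the pose by matching model silhouettes to the colours.

```bash
cat > sil.py <<'E'
from h import *
from scipy.optimize import minimize
from scipy.spatial import ConvexHull
np.set_printoptions(precision=4,suppress=True)
R=lambda a:np.array([[np.cos(a),-np.sin(a)],[np.sin(a),np.cos(a)]])
U=6;B=(195,125,100,75)
s=arm.snapshot('top'); im=s['pixels'][B[1]:B[1]+B[3],B[0]:B[0]+B[2]]
hsv=cv2.cvtColor(cv2.resize(im,None,fx=U,fy=U,interpolation=1),cv2.COLOR_RGB2HSV).astype(int)
sat=hsv[...,1]>90
M={'o':sat&(hsv[...,0]>5)&(hsv[...,0]<18),'b':sat&(hsv[...,0]>100)&(hsv[...,0]<125),'k':sat&(hsv[...,0]>130)&(hsv[...,0]<165)}
print({k:int(v.sum()/U/U) for k,v in M.items()})
def box(cx,cy,hx,hy,z0,z1): return [(cx+i*hx,cy+j*hy,z) for i in(-1,1) for j in(-1,1) for z in(z0,z1)]
def model(p):
    x,y,a,c=p; W={}
    for k,sg in(('o',1),('b',-1)):
        W[k]=[]
        for j in(-1,1):
            yc=c+sg*.065+j*.024
            W[k]+=[box(.04,yc,.012,.003,.156,.192),box(.014,yc,.018,.0025,.155,.163)]
    W['k']=[[(-.009+.009*np.cos(t),-.005+.009*np.sin(t),z) for t in np.arange(0,6.28,.5) for z in(.152,.21)]]
    return {k:[[np.r_[R(a)@v[:2]+[x,y],v[2]] for v in b] for b in bs] for k,bs in W.items()}
def masks(p):
    o={}
    for k,bs in model(p).items():
        m=np.zeros(M[k].shape,np.uint8)
        for b in bs:
            uv=np.array([(proj(s,v)-B[:2]+.5)*U-.5 for v in b])
            cv2.fillConvexPoly(m,np.round(cv2.convexHull(uv.astype(np.float32))*16).astype(np.int32),1,shift=4)
        o[k]=m>0
    return o
def cost(q):
    p=np.array(q)*[.01,.01,.1,.01]; m=masks(p); return -sum((m[k]&M[k]).sum()/(m[k]|M[k]).sum()*w for k,w in(('o',1),('b',1),('k',.7)))
best=None
for st in([60,9.7,-1.8,0],[60,9.3,-1.6,0],[59.7,9.5,-2,.2]):
    r=minimize(cost,st,method='Nelder-Mead',options=dict(initial_simplex=np.array([st]+[np.array(st)+.4*np.eye(4)[i] for i in range(4)]),maxiter=150))
    print(r.fun,r.x*[.01,.01,.1,.01])
    if best is None or r.fun<best.fun: best=r
p=best.x*[.01,.01,.1,.01]; m=masks(p)
for n,v in dict(hinge=(-.009,.12),knob=(-.009,-.005),orange=(.04,p[3]+.065),blue=(.04,p[3]-.065)).items(): print(n,R(p[2])@v+p[:2])
v=cv2.resize(im,None,fx=U,fy=U,interpolation=1)[:,:,::-1].copy()
for k in m:
    cs,_=cv2.findContours(m[k].astype(np.uint8),0,2); cv2.drawContours(v,cs,-1,(0,200,0),1)
cv2.imwrite('pics/sil.png',v)
E
python3 sil.py
```

```text
{'o': 147, 'b': 53, 'k': 28}
-1.1757660952811009 [ 0.5959  0.0971 -0.2121 -0.004 ]
-1.1733679847024656 [ 0.5964  0.0976 -0.2124 -0.0045]
-1.175074548130195 [ 0.5959  0.0975 -0.2129 -0.0043]
hinge [0.6124 0.2163]
knob [0.5861 0.0941]
orange [0.6478 0.1483]
blue [0.6205 0.0212]
```

View pics/sil.png

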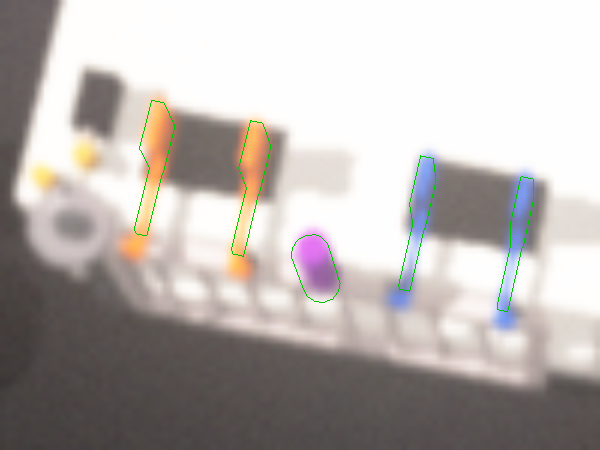

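The silhouettes fit well. A dark square lies left of the orange catch at crop (100,100), so I check its height in the side view.

Run:
```python
import cv2
a=cv2.imread('pics/side_fit.png')[140:220,280:380]
cv2.imwrite('pics/s3.png',cv2.resize(a,None,fx=7,fy=7,interpolation=3))
```

```text
(no output)
```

View pics/s3.png

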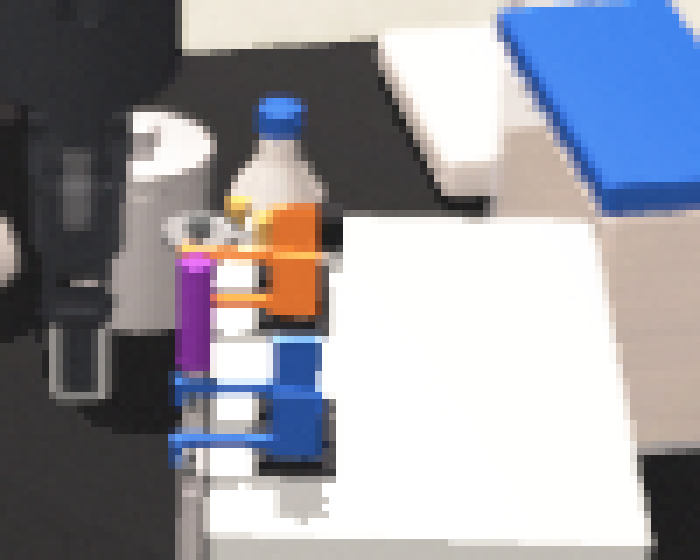

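Run:
```python
from h import *
S={n:arm.snapshot(n) for n in('side','top')}
for n,a,b in(('yellow',(314.3,169.3),(209.2,150.8)),('black',(327.4,173.6),(211.7,141.7)),('ring',(309.3,172.6),(207,163))): 
    x,e=tri([ray(S['side'],a),ray(S['top'],b)]); d=x[:2]-[.597,.0973]; c,s_=np.cos(-.2),np.sin(-.2)
    print(n,np.round(x,3),np.round(e,4),'locker xy',np.round([c*d[0]+s_*d[1],-s_*d[0]+c*d[1]],3))
go((.649,.150,.24),(.649,.150,.165),yaw=78.5)
```

```text
yellow [0.641 0.205 0.172] [0.0025 0.0025] locker xy [0.021 0.114]
black [0.683 0.203 0.148] [0.0049 0.0049] locker xy [0.064 0.121]
ring [0.617 0.214 0.153] [0.0045 0.0045] locker xy [-0.003  0.118]
t 10.22 p [ 0.5003 -0.1501  0.3108] f [ 0.1 -0.6 -0. ] q [-0.35  0.22  1.78  0.    1.14  1.39]
y heading -99.5 turn 2.0
[  97.1 -320.6   70.8] mm
[  97.1 -320.6  145.8] mm
```

Request:
send_rows:
  rows: "0.016 -0.053 0 0 0 2 0.8; 0.032 -0.106 0 0 0 2 0.8; 0.048 -0.16 0 0 0 2 0.8; 0.064 -0.213 0 0 0 2 0.8; 0.081 -0.267 0.01 0 0 2 0.8; 0.098 -0.32 0.03 0 0 2 0.8; 0.098 -0.32 0.06 0 0 2 0.8; 0.098 -0.32 0.07 0 0 2 0.8"

```text
time_s: 11.22
position: [0.6488, 0.1496, 0.2387]
orientation: [[0.98, -0.199, -0.003], [-0.199, -0.98, -0.001], [-0.003, 0.001, -1.0]]
force: [-0.3, -0.7, 0.4]
opening: 0.0685
gripper_force: 0.0
```

Run:
```python
from h import *
S=arm.snapshot('side'); a=S['pixels'][120:220,270:390,::-1]
cv2.imwrite('pics/s4.png',cv2.resize(a,None,fx=6,fy=6,interpolation=3))
go((.649,.150,.166),yaw=78.5); print(arm.observe()['opening'])
```

```text
t 11.28 p [0.6487 0.149  0.2385] f [-0.8 -0.  -0.7] q [ 0.18  0.5   1.55 -0.    1.1   1.95]
y heading -101.5 turn -0.0
[ 0.3 -1.1 72.5] mm
0.06800871184885829
```

View pics/s4.png

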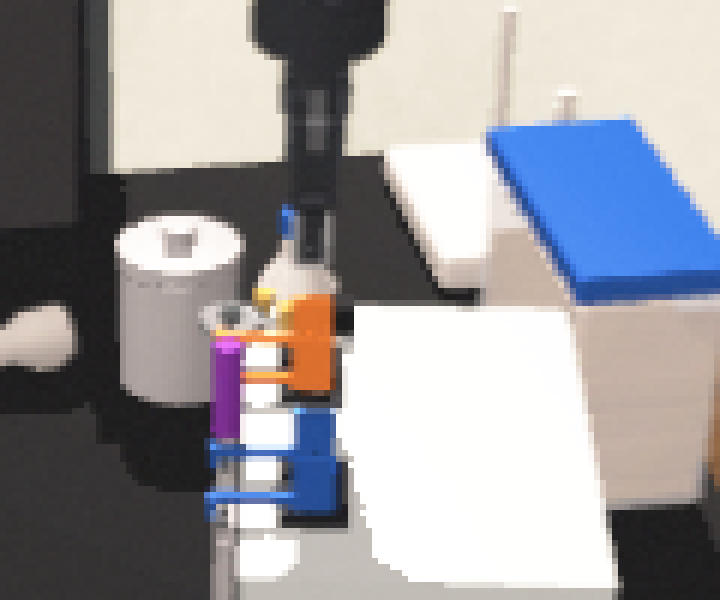

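The fingers stand right above the orange catch (finger columns 300–335, tab columns 290–335). I descend.

Request:
send_rows:
  rows: "0 0 0.02 0 0 0 0.8; 0 0 0.035 0 0 0 0.8; 0 0 0.045 0 0 0 0.8; 0 0 0.055 0 0 0 0.8; 0 0 0.055 0 0 0 0.8"

```text
time_s: 11.9
position: [0.6495, 0.1491, 0.1852]
orientation: [[0.98, -0.2, -0.001], [-0.2, -0.98, -0.0], [-0.001, 0.0, -1.0]]
force: [0.9, 0.1, 0.3]
opening: 0.0684
gripper_force: 0.0
```

Request:
send_rows:
  rows: "0 0 0.01 0 0 0 0.8; 0 0 0.019 0 0 0 0.8; 0 0 0.019 0 0 0 0.8; 0 0 0.019 0 0 0 0.6; 0 0 0.019 0 0 0 0.5; 0 0 0.019 0 0 0 0.4; 0 0 0.019 0 0 0 0.4; 0 0 0.019 0 0 0 0.4"
  newtons: 30

```text
time_s: 12.9
position: [0.6501, 0.1494, 0.167]
orientation: [[0.98, -0.2, 0.001], [-0.2, -0.98, 0.0], [0.001, -0.0, -1.0]]
force: [1.4, 0.8, 2.9]
opening: 0.0346
gripper_force: 2.5
```

Request:
send_rows:
  rows: "0 0 0 0 0 0 0.3; 0 0 0 0 0 0 0.2; 0 0 0 0 0 0 0.2; 0 0 0 0 0 0 0.2; 0 0 0 0 0 0 0.2; 0 0 0 0 0 0 0.2"
  newtons: 40

```text
time_s: 13.65
position: [0.6499, 0.1485, 0.1673]
orientation: [[0.98, -0.2, 0.0], [-0.2, -0.98, -0.001], [0.0, 0.001, -1.0]]
force: [-3.0, -6.7, 11.9]
opening: 0.0276
gripper_force: 39.9
```

Request:
send_rows:
  rows: "0 0 0 0 0 0 0.8; 0 0 0 0 0 0 0.8; 0 0 0 0 0 0 0.8; 0 0 -0.03 0 0 0 0.8; 0 0 -0.075 0 0 0 0.8; 0 0.06 -0.075 0 0 0 0.8; 0 0.12 -0.075 0 0 0 0.8; 0 0.1305 -0.075 0 0 0 0.8"

```text
time_s: 14.65
position: [0.623, 0.0184, 0.242]
orientation: [[0.979, -0.202, -0.0], [-0.202, -0.979, -0.0], [-0.0, 0.001, -1.0]]
force: [0.6, 0.1, 0.3]
opening: 0.0683
gripper_force: 0.0
```

Run:
```python
from h import *
go((.6229,.0215,.167),yaw=78.5)
out=[]
for n,(y0,y1,x0,x1) in(('side',(140,220,285,355)),('top',(125,205,195,285))):
    a=arm.snapshot(n)['pixels'][y0:y1,x0:x1,::-1]; out.append(cv2.resize(a,None,fx=4.5,fy=4.5,interpolation=3))
cv2.imwrite('pics/b.png',np.hstack(out))
```

```text
t 14.65 p [0.623  0.0184 0.242 ] f [0.6 0.1 0.3] q [-0.02  0.43  1.65 -0.    1.06  1.76]
y heading -101.7 turn -0.2
[-0.7 -3.1 75. ] mm
```

View pics/b.png

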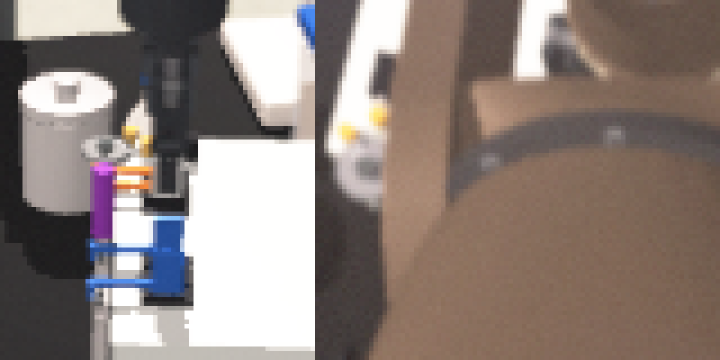

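The orange hooks are now drawn together, and the fingers stand over the blue catch (side crop 170,180 against tabs at 170,250).

Request:
send_rows:
  rows: "0 0 0.02 0 0 0 0.8; 0 0 0.035 0 0 0 0.8; 0 0 0.045 0 0 0 0.8; 0 0 0.055 0 0 0 0.8; 0 0 0.055 0 0 0 0.8"

```text
time_s: 15.38
position: [0.6234, 0.0216, 0.186]
orientation: [[0.98, -0.2, -0.001], [-0.2, -0.98, 0.0], [-0.001, 0.0, -1.0]]
force: [-0.3, -0.0, 0.1]
opening: 0.0683
gripper_force: 0.0
```

Request:
send_rows:
  rows: "0 0 0.01 0 0 0 0.8; 0 0 0.019 0 0 0 0.8; 0 0 0.019 0 0 0 0.8; 0 0 0.019 0 0 0 0.6; 0 0 0.019 0 0 0 0.5; 0 0 0.019 0 0 0 0.4; 0 0 0.019 0 0 0 0.4; 0 0 0.019 0 0 0 0.4"
  newtons: 30

```text
time_s: 16.38
position: [0.624, 0.0214, 0.168]
orientation: [[0.98, -0.2, 0.001], [-0.2, -0.98, -0.0], [0.001, -0.0, -1.0]]
force: [1.5, 0.5, 2.8]
opening: 0.0343
gripper_force: 2.8
```

Request:
send_rows:
  rows: "0 0 0 0 0 0 0.3; 0 0 0 0 0 0 0.2; 0 0 0 0 0 0 0.2; 0 0 0 0 0 0 0.2; 0 0 0 0 0 0 0.2; 0 0 0 0 0 0 0.2"
  newtons: 40

```text
time_s: 17.12
position: [0.6239, 0.021, 0.1683]
orientation: [[0.98, -0.2, 0.0], [-0.2, -0.98, -0.001], [0.0, 0.0, -1.0]]
force: [-1.7, -3.7, 9.0]
opening: 0.0275
gripper_force: 39.6
```

Request:
send_rows:
  rows: "0 0 0 0 0 0 0.8; 0 0 0 0 0 0 0.8; 0 0 0 0 0 0 0.8; 0 0 -0.03 0 0 0 0.8; 0 0 -0.08 0 0 0 0.8; -0.025 -0.032 -0.085 0 0 0 0.6; -0.049 -0.064 -0.085 0 0 0 0.6; -0.049 -0.064 -0.085 0 0 0 0.6"

```text
time_s: 18.12
position: [0.5874, 0.096, 0.253]
orientation: [[0.98, -0.197, -0.0], [-0.197, -0.98, 0.0], [-0.0, -0.0, -1.0]]
force: [-0.3, -1.0, 1.0]
opening: 0.0513
gripper_force: 0.0
```

Run:
```python
from h import *
go((.588,.094,.167))
a=arm.snapshot('side')['pixels'][130:220,280:380,::-1]; cv2.imwrite('pics/k.png',cv2.resize(a,None,fx=6,fy=6,interpolation=3))
```

```text
t 18.12 p [0.5874 0.096  0.253 ] f [-0.3 -1.   1. ] q [0.11 0.38 1.7  0.   1.06 1.88]
y heading -101.4 
[ 1.1  1.8 86. ] mm
```

View pics/k.png

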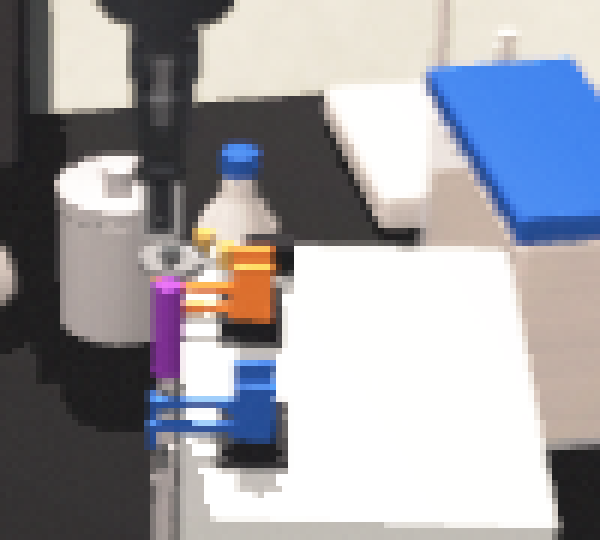

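The fingers (column 165) line up with the purple knob (column 167), and both catches are in. I descend and grip.

Request:
send_rows:
  rows: "0 0 0.03 0 0 0 0.6; 0 0 0.055 0 0 0 0.6; 0 0 0.07 0 0 0 0.6; 0 0 0.083 0 0 0 0.6; 0 0 0.083 0 0 0 0.4; 0 0 0.083 0 0 0 0.2; 0 0 0.083 0 0 0 0.1; 0 0 0.083 0 0 0 0.1"
  newtons: 40

```text
time_s: 19.18
position: [0.5891, 0.0942, 0.1705]
orientation: [[0.98, -0.2, 0.001], [-0.2, -0.98, 0.0], [0.001, -0.001, -1.0]]
force: [0.5, 3.0, 2.9]
opening: 0.0169
gripper_force: 39.3
```

Request:
send_rows:
  rows: "0 0 0 0 0 0 0; 0 0 0 0 0 0 0; 0 0 0 0 0 0 0; 0 0 0 0 0 0 0"
  newtons: 60

```text
time_s: 19.68
position: [0.5891, 0.0941, 0.1705]
orientation: [[0.98, -0.2, 0.001], [-0.2, -0.98, 0.0], [0.001, -0.001, -1.0]]
force: [0.8, 3.5, 7.4]
opening: 0.0167
gripper_force: 58.3
```

Run:
```python
from h import *
s=arm.observe(); p=np.array(s['position']); Rt=np.array(s['orientation']); go()
h=np.array([.613,.2163]); k=p[:2]; th0=np.arctan2(*(k-h)[::-1]); r=np.hypot(*(k-h)); print('r',r,np.degrees(th0))
th0=np.radians(-101.5)
k0=h+.125*np.array([np.cos(th0),np.sin(th0)])
for o in np.arange(.1,1.56,.1):
    w=h+.125*np.array([np.cos(th0-o),np.sin(th0-o)])-k0
    print(round(o,2),np.round(1000*(Rt[:2,:2].T@w),1))
```

```text
t 19.68 p [0.5891 0.0941 0.1705] f [0.8 3.5 7.4] q [0.11 0.47 1.78 0.   0.88 1.88]
y heading -101.5 
r 0.12447448533141843 -101.07735142333918
0.1 [-12.5  -0.6]
0.2 [-24.8  -2.5]
0.3 [-36.9  -5.6]
0.4 [-48.7  -9.9]
0.5 [-59.9 -15.3]
0.6 [-70.6 -21.8]
0.7 [-80.5 -29.4]
0.8 [-89.7 -37.9]
0.9 [-97.9 -47.3]
1.0 [-105.2  -57.4]
1.1 [-111.4  -68.3]
1.2 [-116.5  -79.7]
1.3 [-120.5  -91.5]
1.4 [-123.2 -103.7]
1.5 [-124.7 -116.1]
```

Request:
send_rows:
  rows: "-0.006 0 0 0 0 0 0; -0.0125 -0.0006 0 0 0 0 0; -0.0185 -0.0015 0 0 0 0 0; -0.025 -0.0025 0 0 0 0 0; -0.031 -0.004 0 0 0 0 0; -0.037 -0.0055 0 0 0 0 0; -0.037 -0.0055 0 0 0 0 0"
  newtons: 70

```text
time_s: 20.55
position: [0.5539, 0.1062, 0.1706]
orientation: [[0.98, -0.2, 0.002], [-0.2, -0.98, -0.001], [0.002, 0.0, -1.0]]
force: [4.0, -5.4, 6.3]
opening: 0.0164
gripper_force: 68.6
```

Request:
send_rows:
  rows: "-0.006 -0.002 0 0 0 0 0; -0.012 -0.0045 0 0 0 0 0; -0.0175 -0.007 0 0 0 0 0; -0.023 -0.01 0 0 0 0 0; -0.0285 -0.013 0 0 0 0 0; -0.034 -0.0165 0 0 0 0 0; -0.039 -0.02 0 0 0 0 0; -0.044 -0.024 0 0 0 0 0"

```text
time_s: 21.55
position: [0.5128, 0.1371, 0.1704]
orientation: [[0.98, -0.2, -0.004], [-0.2, -0.98, -0.003], [-0.003, 0.003, -1.0]]
force: [-14.6, -20.3, 26.1]
opening: 0.0166
gripper_force: 70.7
```

Run:
```python
from h import *
go(); Rt=np.array([[.98,-.2],[-.2,-.98]]); c=np.array([.6085,.2176]); cmd=np.array([.5153,.139])
for o in np.arange(.7,1.6,.1):
    a=np.radians(-98.9)-o; w=c+.125*np.array([np.cos(a),np.sin(a)]); print(round(o,2),np.round(1000*Rt.T@(w-cmd),1),np.round(w,4))
```

```text
t 21.55 p [0.5128 0.1371 0.1704] f [-14.6 -20.3  26.1] q [ 0.21  0.39  1.93 -0.    0.82  1.98]
y heading -101.5 
0.7 [-0.4  3.6] [0.5142 0.1356]
0.8 [-10.   -4.5] [0.5064 0.1454]
0.9 [-18.6 -13.5] [0.4997 0.156 ]
1.0 [-26.4 -23.4] [0.4941 0.1671]
1.1 [-33.1 -33.9] [0.4897 0.1788]
1.2 [-38.7 -45.1] [0.4864 0.1909]
1.3 [-43.2 -56.7] [0.4843 0.2032]
1.4 [-46.5 -68.8] [0.4835 0.2157]
1.5 [-48.6 -81.1] [0.4839 0.2282]
```

Request:
send_rows:
  rows: "-0.005 -0.0005 0 0 0 0 0; -0.01 -0.0045 0 0 0 0 0; -0.0145 -0.009 0 0 0 0 0; -0.0185 -0.0135 0 0 0 0 0; -0.0225 -0.0185 0 0 0 0 0; -0.0265 -0.0235 0 0 0 0 0"

```text
time_s: 22.3
position: [0.4917, 0.1663, 0.1703]
orientation: [[0.98, -0.2, -0.003], [-0.2, -0.98, -0.002], [-0.003, 0.002, -1.0]]
force: [-13.4, -7.8, 22.5]
opening: 0.0165
gripper_force: 68.0
```

Request:
send_rows:
  rows: "-0.006 -0.005 0 0 0 0 0; -0.0095 -0.0105 0 0 0 0 0; -0.0125 -0.016 0 0 0 0 0; -0.015 -0.0215 0 0 0 0 0; -0.0175 -0.0275 0 0 0 0 0; -0.0195 -0.033 0 0 0 0 0; -0.0195 -0.033 0 0 0 0 0"

```text
time_s: 23.18
position: [0.477, 0.2026, 0.1699]
orientation: [[0.98, -0.199, -0.007], [-0.199, -0.98, -0.002], [-0.006, 0.004, -1.0]]
force: [-25.2, -4.6, 28.4]
opening: 0.0112
gripper_force: 61.7
```

Run:
```python
from h import *
go(); out=[]; cen={}
S={}
for n in('side','top'):
    s=S[n]=arm.snapshot(n)
    print(n,[(q,[(d['xy'],round(d['conf'],2)) for d in arm.tip_of(q,n)[:2]]) for q in('gate_knob','gate_hinge')],proj(s,np.array([.477,.2026,.1699])),proj(s,np.array([.488,.2026,.21])))
    c=proj(s,np.array([.48,.2,.19])).astype(int); a=s['pixels'][max(c[1]-50,0):c[1]+50,c[0]-45:c[0]+45,::-1]; print(c)
    out.append(cv2.resize(a,(400,444),interpolation=3))
cv2.imwrite('pics/g.png',np.hstack(out))
```

```text
t 23.18 p [0.477  0.2026 0.1699] f [-25.2  -4.6  28.4] q [0.34 0.38 1.95 0.   0.82 2.11]
y heading -101.5 
side [('gate_knob', [([274.3, 160.6], 0.56), ([298.7, 181.2], 0.53)]), ('gate_hinge', [([308.5, 175.6], 0.95)])] [271.01183461 173.41293631] [273.66810622 163.47244543]
[271 168]
top [('gate_knob', []), ('gate_hinge', [([207.5, 159.2], 0.47)])] [208.27695745 208.22394546] [205.74241917 201.90418456]
[207 206]
```

View pics/g.png

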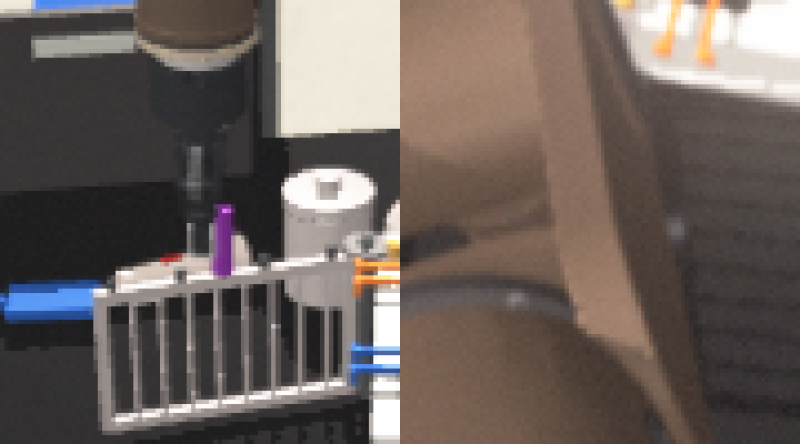

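The gate stands about 80° open, but the knob (side crop 224,240) has slid to the edge of the pads (finger at 200,240), about 17 mm towards tool +x. I re-centre with the grip barely opened.

Request:
send_rows:
  rows: "0.003 -0.002 0 0 0 0 0.28; 0.01 -0.004 0 0 0 0 0.28; 0.017 -0.004 0 0 0 0 0.28; 0.018 -0.004 0 0 0 0 0.1; 0.018 -0.004 0 0 0 0 0; 0.018 -0.004 0 0 0 0 0; 0.018 -0.004 0 0 0 0 0"
  newtons: 50

```text
time_s: 24.35
position: [0.4998, 0.2038, 0.1698]
orientation: [[0.98, -0.2, 0.0], [-0.2, -0.98, 0.0], [0.0, -0.0, -1.0]]
force: [-1.7, -2.8, 1.3]
opening: 0.0168
gripper_force: 48.6
```

Run:
```python
from h import *
go()
s=arm.snapshot('side'); p=np.array(arm.observe()['position'])
print([(d['xy'],round(d['conf'],2)) for d in arm.tip_of('gate_knob','side')[:3]],'tool at',proj(s,p),'knob top if gripped',proj(s,np.r_[p[:2],.21]))
h=cv2.cvtColor(s['pixels'],cv2.COLOR_RGB2HSV).astype(int); m=(h[...,0]>130)&(h[...,0]<165)&(h[...,1]>90)
ys,xs=np.nonzero(m); print(len(xs),xs.min(),xs.max(),ys.min(),ys.max())
h=np.array([.613,.2163]); d=p[:2]-h; print('r',np.hypot(*d),'opening',(-101.5-np.degrees(np.arctan2(d[1],d[0])))%360*np.pi/180)
```

```text
t 24.35 p [0.4998 0.2038 0.1698] f [-1.7 -2.8  1.3] q [ 0.33  0.4   1.91 -0.    0.83  2.1 ]
y heading -101.5 
[([275.5, 162.0], 0.71)] tool at [277.15712608 172.77728763] knob top if gripped [276.87267948 163.06161629]
21 273 277 168 179
r 0.11389430405888688 opening 1.260466469999742
```

Request:
send_rows:
  rows: "-0.001 -0.005 0 0 0 0 0; -0.002 -0.01 0 0 0 0 0; -0.003 -0.015 0 0 0 0 0; -0.004 -0.02 0 0 0 0 0; -0.005 -0.025 0 0 0 0 0; -0.005 -0.025 0 0 0 0 0; -0.005 -0.025 0 0 0 0 0"

```text
time_s: 25.32
position: [0.4985, 0.2294, 0.1698]
orientation: [[0.98, -0.2, -0.002], [-0.2, -0.98, -0.0], [-0.002, 0.001, -1.0]]
force: [-9.8, -2.3, 8.2]
opening: 0.0165
gripper_force: 49.5
```

Run:
```python
from h import *
go()
s=arm.snapshot('side'); p=np.array(arm.observe()['position'])
# gate's lower/upper front corner prediction for openings: far top end 240 mm from hinge
for h in((.613,.2163),(.617,.2163)):
    d=p[:2]-h; print('r',np.hypot(*d),'opening',(-101.5-np.degrees(np.arctan2(d[1],d[0])))%360*np.pi/180)
for o in(1.2,1.3,1.4,1.5,1.6):
    a=np.radians(-101.5)-o; u=np.array([np.cos(a),np.sin(a)])
    print(o,proj(s,np.r_[np.array([.613,.2163])+.24*u,.15]),proj(s,np.r_[np.array([.613,.2163])+.24*u,.01]))
g=cv2.cvtColor(s['pixels'],cv2.COLOR_RGB2GRAY); 
l=arm.trace('gate','side'); print([(np.round(x['box'],1),round(x['conf'],2)) for x in l[:2]])
if l:
    m=l[0]['pixels']; ys,xs=np.nonzero(m); 
    for x in range(xs.min(),xs.min()+8): q=ys[xs==x]; print(x,q.min(),q.max())
np.save('pics/side.npy',s['pixels'])
```

```text
t 25.32 p [0.4985 0.2294 0.1698] f [-9.8 -2.3  8.2] q [0.38 0.41 1.89 0.   0.84 2.15]
y heading -101.5 
r 0.11523806512078469 opening 1.4835965956988013
r 0.11921318329834861 opening 1.4797960164134794
1.2 [244.27757857 184.05991518] [246.82686993 215.73395405]
1.3 [243.14851789 180.80686553] [245.72295571 212.25783925]
1.4 [242.69238113 177.56074499] [245.25868134 208.78665496]
1.5 [242.88868907 174.3548334 ] [245.41596015 205.3560197 ]
1.6 [243.71113823 171.2195386 ] [246.17105839 201.99863064]
[(array([244.4, 172. , 314.7, 206. ]), 0.55)]
245 175 181
246 174 188
247 174 200
248 173 204
249 173 205
250 173 206
251 174 206
252 174 206
```

Request:
send_rows:
  rows: "0 0 0 0 0 0 0; 0 0 0 0 0 0 0; 0 0 0 0 0 0 0; 0 0 0 0 0 0 0; 0 0 0 0 0 0 0; 0 0 0 0 0 0 0; 0 0 0 0 0 0 0; 0 0 0 0 0 0 0"

```text
time_s: 26.42
position: [0.4985, 0.2293, 0.1698]
orientation: [[0.98, -0.2, -0.002], [-0.2, -0.98, -0.0], [-0.002, 0.001, -1.0]]
force: [-9.5, -2.3, 8.3]
opening: 0.0172
gripper_force: 49.5
```

Run:
```python
from h import *
go(); o=arm.observe()['opening']; print(o); l=arm.snapshot('side'); t=arm.trace('gate','side'); print([(x['box'],x['conf']) for x in t[:1]])
if o>.015: print(arm.close_job())
```

```text
t 26.43 p [0.4985 0.2293 0.1698] f [-9.5 -2.3  8.3] q [0.38 0.41 1.89 0.   0.84 2.15]
y heading -101.5 
0.017186966204106546
[]
the job is handed in; nothing more can be done
None
```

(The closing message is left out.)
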